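# Tighten the drip tray's drain fitting in its corner with a ring spanner

### The job

The brass drain fitting in the corner of the grey shelf's drip tray has worked loose: take the ring spanner from its cork mat and, with the larger ring, tighten it clockwise in short strokes, lifting the ring off and feeling it back on each time the walls stop the swing, without forcing it on or off and without knocking or leaning on the walls. Stop when the fitting has pulled up snug on its washer and been nipped up about 20 degrees further (less than 10 leaks, more than 35 cracks the plastic), then lay the spanner gently back flat on the middle of its mat. Turn the fitting only with the spanner and leave everything else alone.

Things in the scene. Friction and masses are not known exactly. Their poses are not given: they have to be found in the camera images.
- spanner_grip (a point): Steel double-ended cranked ring spanner, 213 mm long over all, 0.34 kg, balanced about its middle, lying on both rings on the cork mat. This point is the middle of its raised straight bar, which is 86 mm long, 16 mm wide and 14 mm thick, its centre 42 mm above the underside of the rings. x points along the bar from the larger ring to the smaller ring, y across the bar, z up.
- spanner_ring (a point): Centre of the larger ring of the spanner, 88 mm from the bar's middle on its -x side and 35 mm lower. The ring is 14 mm high (7 mm above and below this point), about 46 mm outside; its hole is a six-sided hexagon, 32 mm across flats, open above and below; a flat of the hole faces along the spanner's x axis (at 0, 60, 120 ... degrees from it).
- spanner_small (a point): Centre of the smaller ring of the spanner (hole 20 mm across flats: too small for the fitting), 86 mm from the bar's middle on its +x side; about 32 mm outside, 13 mm high. It is the far end that comes near the tray walls.
- drain_top (a point): Centre of the top of the brass fitting's hexagon, on its vertical axis. The hexagon is 30 mm across flats, 16 mm high, the top 3 mm a round tapered crown; which way its flats stand is not given and varies (look, or feel for where the ring drops on: within 7 degrees). Below it a 46 mm flange, its top 16 mm below this point, on which the seated ring rests (ring centre then 9 mm below this point).
- drain_hex (a joint): How far the fitting has been screwed in so far (rad, grows clockwise seen from above); the start, the travel left (about a quarter turn) and the stand of the flats vary. It runs down against a light drag of 0.15 N m until its flange meets the rubber washer, and backs off as lightly if the seated spanner is swung back.
- drain_nip (a joint): How far the fitting has been nipped up since its flange met the washer (rad, clockwise); 0 at the start. It moves only once the fitting is snug, against a much firmer drag of 0.75 N m, and then stays (20 degrees is 0.35 rad).
- drain: The drain fitting with its black rubber washer (50 mm), fixed in the tray's corner at x = -101, y = +101 mm of the shelf's frame, 44 mm from both walls; origin on the tray floor, axes as the shelf's (they do not turn with it). Seen from the fitting a seated spanner can point from +9 degrees (far end meets the side wall) clockwise to -99 degrees (meets the back wall) of the shelf's x direction.
- shelf: Bottom module of the grey plastic shelf, fixed, 307 x 477 mm. Origin on the counter under the drip tray bay; x points from the back wall to the open front, y to the side wall. Tray floor 5 mm up. Inner faces: back wall x = -145, side wall y = +145 mm, both 80 mm high; at x = +150 and y = -165 mm only 14 mm lips, the latter with 80 mm end posts. The bin's bay lies beyond the side wall.
- bin (a joint): Clear acrylic tilt-out bin in the shelf's other bay, 110 x 134 x 107 mm; 0 shut, grows as it tilts out (rad). Leave shut.
- cork_mat: Thin cork mat, 270 x 130 x 3 mm, fixed on the counter; origin under its centre, x along its length, z up. The spanner's place.
- cup: Stainless steel cup, 72 mm wide, 85 mm high, standing in the tray's open front corner; origin under its base. Leave alone.
- spiral: Flat hard silicone spiral, about 68 mm across and 10 mm high, lying in the tray near its front lip; origin under its centre. Leave alone.
- pot: White ceramic treat pot with a lid, 104 mm wide, 116 mm high, standing on the counter; origin under its base. Leave alone.
- foot_toy: Purple plastic foot-shaped toy, about 105 x 56 x 26 mm, lying in the shelf's other bay behind the bin; origin under it. Leave alone.
- spice_jar: Amber glass spice jar, 56 mm wide, 95 mm high, standing on the counter; origin under its base. Leave alone.
- ball0_center (a point): Centre of a wooden ball, 38 mm, inside the bin. Leave alone.
- ball1_center (a point): Centre of a second wooden ball, 38 mm, inside the bin. Leave alone.
There are look-alikes about, which are no part of the job. Of the things shaped like the part that bears spanner_grip, the bare steel one is meant.

How it is judged:
On the way, in this order (a step that is already met when the one before it is completed fails the run):
1. the spanner's larger ring is seated over the hexagon (horizontal distance between spanner_ring and drain_top below 0.004 m and z of spanner_ring in the frame of drain_top below -0.005 m), for 0.1 s.
2. the fitting is snug and nipped up (value of joint drain_hex above 2.5 rad and value of joint drain_nip above 0.15 rad), for 0.1 s.
At the end, for the whole second after the job is handed in: The fitting is down on its washer (drain_hex above 2.5) and nipped up between 0.15 and 0.65 rad; the spanner lies still and flat on its rings on the cork mat, its middle within 70 mm along and 45 mm across of the mat's centre (all of step 2 and value of joint drain_nip below 0.65 rad and x of spanner_grip in the frame of cork_mat between -0.07 and 0.07 m and y of spanner_grip in the frame of cork_mat between -0.045 and 0.045 m and angle between spanner_grip's own z axis and vertical below 0.12 rad and height (world z) of spanner_grip below 0.055 m and linear speed of spanner below 0.02 m/s); the robot touches nothing.
It fails at once if the fitting is over-tightened: nipped up more than 0.65 rad (value of joint drain_nip above 0.65 rad).
It fails at once if the ring is forced onto or off the top of the hexagon with more than 20 N, wedged or levered on it with over 150 N, or the spanner is banged down on its mat with over 80 N ((contact force between spanner and drain above 20 N and z of spanner_ring in the frame of drain_top above -0.003 m) or contact force between spanner and drain above 150 N or contact force between spanner and cork_mat above 80 N).
It fails at once if the spanner or the robot bears on the shelf with more than 12 N (contact force between any of spanner, the arm, the fingers and shelf above 12 N).
It fails at once if the fingers touch the fitting (contact force between the fingers and drain above 1 N).
It fails at once if the bin is tilted or a bystander is moved more than 30 mm (value of joint bin above 0.1 rad or distance of any of cup, spiral, pot, foot_toy, spice_jar, ball0_center, ball1_center from where it was at the start of the episode above 0.03 m).
It also fails if it takes over 72 s, if anything falls off the work surface, if the arm or the gripper's body presses on something with over 40 N, if the wrist force passes 120 N, or if a joint passes its speed limit or range.

### The arm

A 6-joint arm with a two-finger parallel gripper is mounted at the origin on the work surface. World frame = base frame: x ahead of the robot, y to its left, z up, the work surface at z = 0. Lengths are in m, angles in rad, forces in N, time in s.
With the tool pointing down it reaches from about 0.375 to 0.975 m from the base axis. Payload 3.8 kg.
Tool frame: the origin (TCP) lies midway between the tips of the shut fingers; the grasp point (between the pads) lies 19 mm behind it; z points along the fingers, y is the direction in which the jaws open and shut (so a half turn about z gives the same grasp; the last joint's range is limited). The gripper opens to 85 mm and grips with 20 to 120 N. Pads are 22 mm wide; open, the fingers measure 114 mm over their backs; the gripper's body (76 mm by 85 mm) begins 54 mm behind the grasp point. The pads swing forward as they close: fully open they stand 13 mm farther back than shut.
Start: joints at [1.185, 0.264, 1.604, -0, 1.274, -0.037], TCP at [0.231, 0.634, 0.231] pointing down, gripper open.
Joint ranges: [-2.63, 2.63], [-0.94, 2.18], [0.31, 2.57], [-1.31, 4.45], [0, 2.66], [-2.55, 2.55]. Speed limits (rad/s): [2.57, 2.57, 3.14, 3.14, 3.14, 3.14].

### API

Orientations are given as a rotation vector (axis times angle).
In Python, from workcell import bot gives the robot as it stands. The module is installed in compiled form; this text tells all that it offers.
- The arm moves only by the tool play_rows, never from a script. Its argument "series" is a list of rows, each an object with "translation": the shift along the tool's x, y, z in m, a list of three; "spin": the turn about the tool's z in units of 5 degrees (1.0 is 5 degrees). In form: [{"translation": [dx, dy, dz], "spin": spin}, ...]. A call has 1 to 5 rows; each row shifts and turns the commanded pose from where the row before left it, along the tool's axes as they then stand; what a row does not reach is not made up. A row lasts 1/10 s, in which the tool goes at most 50 mm and 8.59 degrees, less where a joint would pass 70% of its speed; a pose out of reach is approached as far as the arm can. A call is refused whole if a number of a shift passes 0.05 or a number of a turn 1, either way. A call with a gripper value outside its range is refused whole. "jaw" is the gripper's target within -1 to 1 (fully open at 1, half-way at 0, shut at -1), set as the call begins (left out, the last holds). The fingers move at their own pace and stop on an object; "force" is the grip in N (left out, the last holds). Time passes only in rows, so rows that do not move let the fingers close. It gives the time, the measured TCP pose, the force and the opening at its end, in the units of the state.
- bot.read_state(): the state, without advancing time (a new reading comes with each control period).
- bot.read_camera(name): name is "side" or "top"; returns the picture (480x640x3 uint8, blue, green, red); there is no depth.
- bot.get_calibration(name): a dict with "fov_y" (degrees; the focal length in pixels is half the picture's height over the tangent of half this angle, whatever the lens; pixels are square), "cx", "cy" (the principal point, pixels), "k1" (the pictures are not rectified: a ray, as slopes to the right and down, at radius r is drawn at 1 + k1 r^2 times it, then the intrinsics apply), "R" (3x3) and "t" (3): a world point X has camera coordinates R X + t. Camera axes: x right, y down, z forward; pixel columns grow to the right and rows downward; lengths in m; the calibration is good to about 2 mm. A picture is of the moment at which its call begins. get_calibration takes no time and is no camera call.
- bot.finish_job(): hands the job in, once; it reports no verdict.
The state is a dict: "time": time; "q": joint angles; "joint_vel": joint speeds; "joint_torque": joint torques, N m; "tool_pos": TCP position; "tcp_rot": TCP orientation; "wrist_force": force on the tool from outside, world axes, zero at the start; "torque": the same for the moment, N m; "width": opening from 0.0 (shut) to 1.0 (fully open).
Only numpy, scipy, OpenCV 4.12 (cv2) and the standard library are available. Lean on these libraries where they do the work, as an engineer would, in place of code of your own. Each camera call takes 0.05 s, during which the arm holds its last target. There are 200 camera calls.

## Working session

There is one attempt and no reset: what is moved stays moved. The work goes in short steps, Python scripts to look and compute and a tool call to move; the robot and the scene stay as the last step left them, time stands still between calls to the robot, and variables do not carry over. Pictures are saved under pics/ and viewed, about 8 in all and at most 12, crops included, and the job is handed in when it is done.

Besides the shell and the picture viewer there is one more tool, called after "Emit:" as a command line: name --argument value ..., lists and objects as JSON in quotes. play_rows: Moves the arm, as the interface text tells. Its arguments: {"type":"object","properties":{"series":{"type":"array","items":{"type":"object","properties":{"translation":{"type":"array","items":{"type":"number"}},"spin":{"type":"number"}}}},"jaw":{"type":"number"},"force":{"type":"number"}},"required":["series"]}

```bash
mkdir -p pics; cat > h.py <<'E'
import numpy as np, cv2
from workcell import bot
from scipy.spatial.transform import Rotation as Rn
def ray(name,px):
    c=bot.get_calibration(name); f=240/np.tan(np.radians(c['fov_y'])/2)
    K=np.array([[f,0,c['cx']],[0,f,c['cy']],[0,0,1]]);D=np.array([c['k1'],0,0,0,0.])
    u=cv2.undistortPoints(np.array(px,float).reshape(-1,1,2),K,D).reshape(-1,2)
    R=np.array(c['R']);t=np.array(c['t']); d=np.c_[u,np.ones(len(u))]@R
    return -R.T@t,d
def onz(name,px,z):
    o,d=ray(name,px); z=np.broadcast_to(z,len(d)); return o+d*((z-o[2])/d[:,2])[:,None]
def proj(name,X):
    c=bot.get_calibration(name); f=240/np.tan(np.radians(c['fov_y'])/2)
    K=np.array([[f,0,c['cx']],[0,f,c['cy']],[0,0,1]]);D=np.array([c['k1'],0,0,0,0.])
    return cv2.projectPoints(np.array(X,float).reshape(-1,3),cv2.Rodrigues(np.array(c['R']))[0],np.array(c['t']),K,D)[0].reshape(-1,2)
E
python3 - <<'E'
from h import *
for n in ('top','side'):
    im=bot.read_camera(n); cv2.imwrite(f'pics/{n}0.png',im)
    c=bot.get_calibration(n); print(n,c['fov_y'],c['k1'],-np.array(c['R']).T@np.array(c['t']))
print(bot.read_state())
E
```

```text
top 45.03421060109815 -0.07285326271059514 [ 0.20850092 -0.09180459  1.34838318]
side 50.70373243329301 -0.07236981394733269 [ 0.2195596  -0.86382271  0.94643424]
{'time': 0.1, 'q': array([ 1.18513970e+00,  2.64689667e-01,  1.60526619e+00, -3.92159713e-05,
        1.27371155e+00, -3.68990384e-02]), 'joint_vel': array([-0.00124718, -0.00049242, -0.00469295,  0.00160326, -0.00090134,
       -0.00066282]), 'joint_torque': array([ 7.38918952e-04, -5.16702104e+01, -3.68588734e+01,  5.81764448e-05,
        6.28051115e-03, -3.03084926e-05]), 'tool_pos': array([0.23042606, 0.63372975, 0.23006302]), 'tcp_rot': array([-0.54496774, -3.09355798,  0.00319849]), 'wrist_force': array([ 0.13371637, -0.17140286,  0.0421528 ]), 'torque': array([ 0.01305467, -0.03272908, -0.00974203]), 'width': 0.9986410255452982}
```

View pics/top0.png

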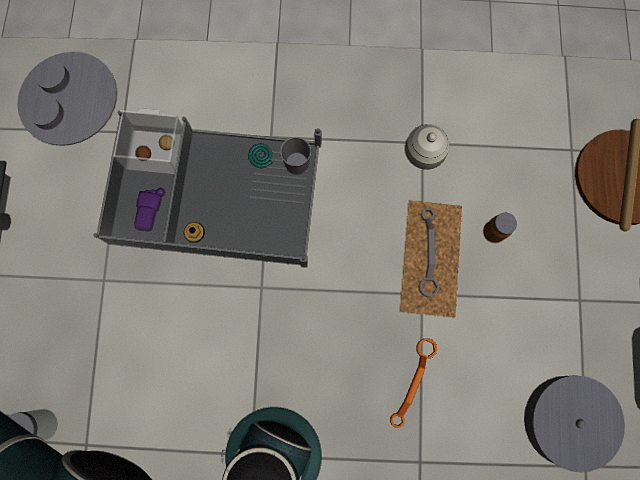

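View pics/side0.png

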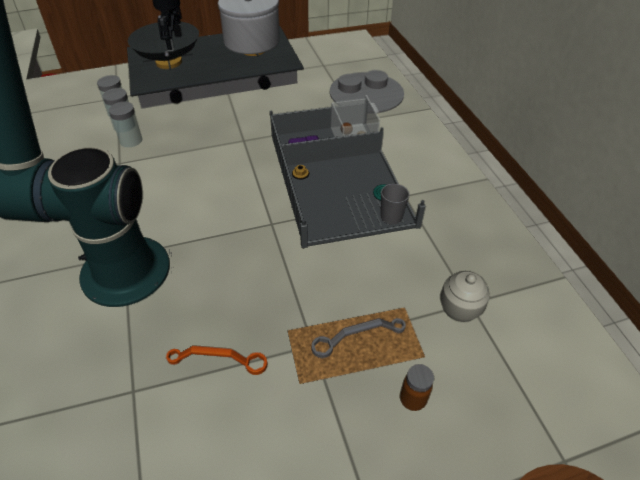

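The top view shows the steel spanner on the mat: large ring at about (429,287), small ring at (428,213). The drain is at (194,232) and the shelf's back wall runs (97,237)-(305,263). The orange spanner is the look-alike. In the side view the drain is at (301,171) and the rings are at (322,346) and (400,325). Next I'll measure these.

```bash
python3 - <<'E'
from h import *
t=cv2.imread('pics/top0.png'); s=cv2.imread('pics/side0.png')
a=cv2.resize(t[207:257,164:224],None,fx=8,fy=8,interpolation=cv2.INTER_CUBIC)[:,:400]
b=cv2.resize(s[146:196,275:325],None,fx=8,fy=8,interpolation=cv2.INTER_CUBIC)
c=cv2.resize(t[200:300,410:450],None,fx=5,fy=5,interpolation=cv2.INTER_CUBIC)
d=cv2.resize(s[310:360,305:411],None,fx=5.6,fy=4,interpolation=cv2.INTER_CUBIC)
o=np.zeros((600,800,3),np.uint8); o[:400,:400]=cv2.convertScaleAbs(a,alpha=1.5); o[:400,400:800]=cv2.convertScaleAbs(b,alpha=1.5)
o[400:600,0:500]=cv2.rotate(c,cv2.ROTATE_90_CLOCKWISE)
cv2.imwrite('pics/c1.png',o)
# mat corners
def cont(im,lo,hi,roi):
    m=np.zeros(im.shape[:2],np.uint8);x0,y0,x1,y1=roi
    m[y0:y1,x0:x1]=cv2.inRange(cv2.cvtColor(im,cv2.COLOR_BGR2HSV)[y0:y1,x0:x1],lo,hi)
    return m
m=cont(t,(8,70,60),(25,255,255),(390,190,475,325))
m=cv2.morphologyEx(m,cv2.MORPH_CLOSE,np.ones((25,25)))
cs=max(cv2.findContours(m,0,1)[0],key=cv2.contourArea); bx=cv2.boxPoints(cv2.minAreaRect(cs))
P=onz('top',bx,0.003);print(bx,P.mean(0),[np.linalg.norm(P[i]-P[i-1]) for i in range(4)],np.degrees([np.arctan2(*(P[i]-P[i-1])[1::-1]) for i in range(4)]))
# spanner mask: low saturation/darkish in mat
hs=cv2.cvtColor(t,cv2.COLOR_BGR2HSV)
sp=np.zeros_like(m); sp[200:305,412:446]=(hs[200:305,412:446,1]<70)*255
n,l,st,ce=cv2.connectedComponentsWithStats(sp)
for i in range(1,n):
    if st[i,4]>20: print('sp',st[i],ce[i])
# yellow drain
for nme,im,roi in (('top',t,(180,218,210,248)),('side',s,(285,155,320,185))):
    m=cont(im,(15,110,40),(35,255,255),roi);M=cv2.moments(m,True);ys,xs=np.nonzero(m)
    print(nme,M['m10']/M['m00'],M['m01']/M['m00'],xs.min(),xs.max(),ys.min(),ys.max())
E
```

```text
[[399.30997 312.29446]
 [408.22708 199.93867]
 [463.8608  204.35403]
 [454.9437  316.70984]] [ 0.46150624 -0.35059157  0.003     ] [np.float64(0.12962750668579606), np.float64(0.27166489247390707), np.float64(0.13506223157406272), np.float64(0.2720833238894852)] [ 87.70142384  -3.81769767 -92.20511633 175.03944271]
sp [412 200  34   4  87] [432.43678161 201.        ]
sp [419 208  20  89 611] [429.62684124 253.32569558]
top 193.6206896551724 231.78544061302682 184 203 222 241
side 300.0 171.8227848101266 292 308 165 178
```

View pics/c1.png

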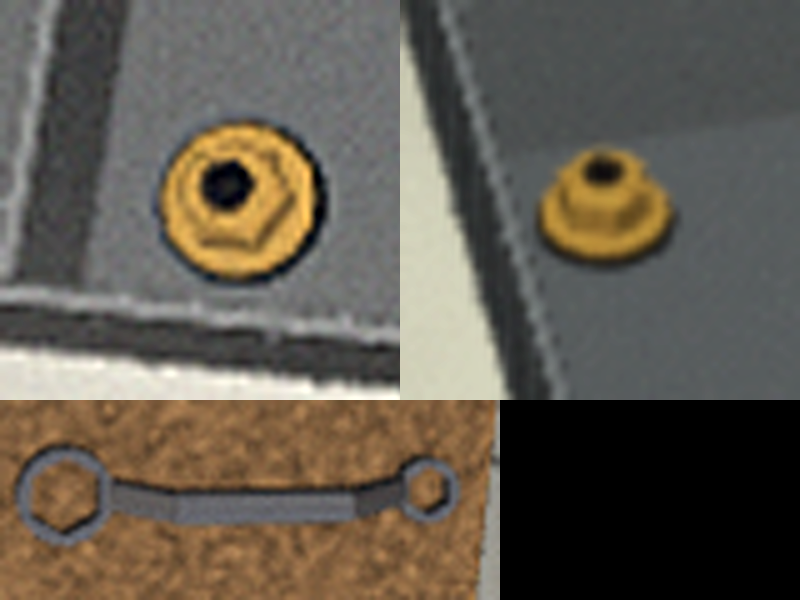

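Crop: the drain's hex stands out, with vertices near (292,193), (243,250) and (197,240) in the crop and the hole at (228,185). The spanner's large ring is at crop (64,493), the small ring at (428,488) and the bar middle at (266,507). Now I'll cast these to points.

```bash
python3 - <<'E'
from h import *
def tri(a,b):
    o1,d1=ray('top',[a]);o2,d2=ray('side',[b]);d1=d1[0];d2=d2[0]
    k=np.linalg.lstsq(np.c_[d1,-d2],o2-o1,rcond=None)[0];p=o1+k[0]*d1;q=o2+k[1]*d2
    return (p+q)/2,np.linalg.norm(p-q)
print('hole',tri((192.0,229.6),(299.5,167.0)))
print('flange',tri((193.5,231.5),(300.2,172)))
L=onz('top',[(428.1,286.5)],.017)[0];S=onz('top',[(427.2,213.8)],.016)[0];G=onz('top',[(431,246.2)],.052)[0]
print(L,S,G,np.linalg.norm(L-S),np.degrees(np.arctan2(*(S-L)[1::-1])),(L*86+S*88)/174)
tl=lambda x,y:(164+x/8-.4,207+y/8-.4)
H=onz('top',[tl(*p) for p in [(292,193),(243,250),(197,240)]],.02)
for i in (0,1):
    e=H[i+1]-H[i]; print('edge',np.linalg.norm(e),np.degrees(np.arctan2(e[1],e[0]))%60)
H2=onz('top',[tl(*p) for p in [(255,145),(292,193)]],.03);e=H2[1]-H2[0];print(np.degrees(np.arctan2(e[1],e[0]))%60)
# wall edges (inner top lips, z=.08ish): back wall fit & side wall in top image
t=cv2.imread('pics/top0.png')
lsd=cv2.createLineSegmentDetector().detect(cv2.cvtColor(t,cv2.COLOR_BGR2GRAY))[0][:,0]
for q in lsd:
    if np.hypot(q[2]-q[0],q[3]-q[1])>50 and 90<q[0]<325 and 100<q[1]<270:
        W=onz('top',[q[:2],q[2:]],.08);e=W[1]-W[0];print(q.round(),W[:,:2].round(3).tolist(),np.degrees(np.arctan2(e[1],e[0]))%90)
E
```

```text
hole (array([0.49745052, 0.21525207, 0.03414873]), np.float64(0.00045839892581572015))
flange (array([0.49821689, 0.21569366, 0.01499943]), np.float64(0.0015313314609292574))
[ 0.3895261  -0.33946322  0.017     ] [ 0.563558   -0.33709864  0.016     ] [ 0.47777327 -0.33932519  0.052     ] 0.17405084316303346 0.7784326478855143 [ 0.47754223 -0.33826734  0.01649425]
edge 0.0220576525916468 23.699269245291532
edge 0.014129025395438807 20.07760708685373
41.065980812098076
[299. 264. 104. 243.] [[0.418, -0.042], [0.448, 0.403]] 86.20402891325165
[318. 147. 305. 265.] [[0.696, -0.07], [0.417, -0.055]] 86.74357519779639
[176. 171. 184. 118.] [[0.625, 0.254], [0.756, 0.248]] 87.65075758176005
[193. 129. 263. 136.] [[0.729, 0.224], [0.718, 0.058]] 86.25136198152983
[ 97. 233. 116. 134.] [[0.471, 0.421], [0.71, 0.408]] 86.80842607760361
[123. 112. 177. 116.] [[0.769, 0.397], [0.76, 0.266]] 86.22904060834479
[102. 237. 299. 259.] [[0.461, 0.409], [0.431, -0.041]] 86.2080139443106
[269. 134. 279.   1.] [[0.723, 0.044], [1.081, 0.042]] 89.61863453193064
[323. 137. 403. 141.] [[0.721, -0.082], [0.721, -0.269]] 89.99517195338761
[123. 108. 132.  39.] [[0.778, 0.398], [0.962, 0.398]] 0.09079730059418127
[283. 142. 193. 133.] [[0.706, 0.01], [0.72, 0.223]] 86.24067149961482
[192. 132. 174. 241.] [[0.722, 0.226], [0.46, 0.243]] 86.178410773275
```

```bash
python3 - <<'E'
from h import *
A=[bot.read_camera('top').astype(np.float32) for _ in range(10)]
t=np.mean(A,0); cv2.imwrite('pics/avg.png',t.clip(0,255).astype(np.uint8))
a=cv2.resize(t[217:247,179:209],None,fx=20,fy=20,interpolation=cv2.INTER_LANCZOS4)
cv2.imwrite('pics/c2.png',(a*1.5).clip(0,255).astype(np.uint8))
E
```

```text
(no output)
```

View pics/c2.png

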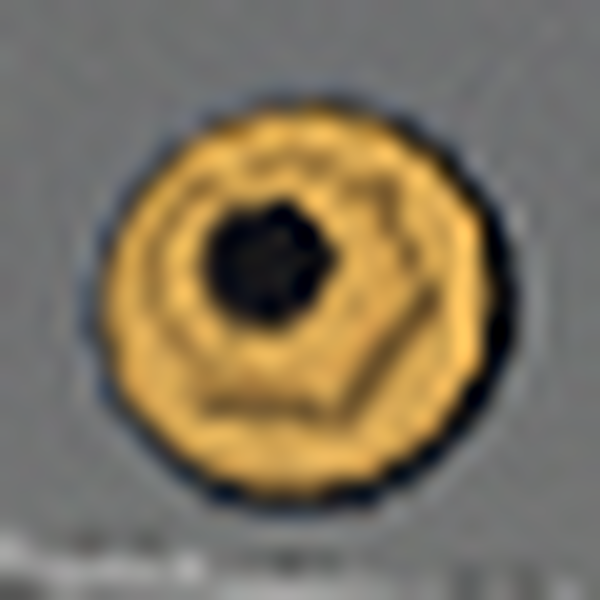

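Emit:
play_rows --series '[{"translation":[0,0,0],"spin":-0.83},{"translation":[0,0,0],"spin":-0.83},{"translation":[0,0,0],"spin":-0.83},{"translation":[0,0,0],"spin":-0.83},{"translation":[0,0,0],"spin":-0.83}]' --jaw 0 --force 80

```text
time: 1.1
tool_pos: [0.2307, 0.6344, 0.2313]
tcp_rot: [-0.026, 3.141, 0.0]
wrist_force: [-0.1, -0.1, 0.0]
width: 0.502
```

Emit:
play_rows --series '[{"translation":[-0.02,-0.044,0]},{"translation":[-0.02,-0.044,0]},{"translation":[-0.02,-0.044,0]},{"translation":[-0.02,-0.044,0]},{"translation":[-0.02,-0.044,0]}]'

```text
invalid input
```

Emit:
play_rows --series '[{"translation":[-0.02,-0.044,0]},{"translation":[-0.02,-0.044,0]},{"translation":[-0.02,-0.044,0]},{"translation":[-0.02,-0.044,0]},{"translation":[-0.02,-0.044,0]}]'

```text
invalid input
```

Emit:
play_rows --series '[{"translation":[-0.004,-0.044,0]},{"translation":[-0.004,-0.044,0]},{"translation":[-0.004,-0.044,0]},{"translation":[-0.004,-0.044,0]},{"translation":[-0.004,-0.044,0]}]'

```text
invalid input
```

Emit:
play_rows --series '[{"translation":[-0.004,-0.044,0]},{"translation":[-0.004,-0.044,0]},{"translation":[-0.004,-0.044,0]},{"translation":[-0.004,-0.044,0]},{"translation":[-0.004,-0.044,0]}]'

```text
invalid input
```

The averaged crop shows the hex vertices at (435,290), (345,415), (205,405) and (385,185). A flat normal lies at about -3° in world, which is roughly along the shelf's x. The rows need an explicit spin, so I'll resend them.

Emit:
play_rows --series '[{"translation":[-0.02,-0.044,0],"spin":0},{"translation":[-0.02,-0.044,0],"spin":0},{"translation":[-0.02,-0.044,0],"spin":0},{"translation":[-0.02,-0.044,0],"spin":0},{"translation":[-0.02,-0.044,0],"spin":0}]'

```text
time: 1.6
tool_pos: [0.3341, 0.414, 0.2315]
tcp_rot: [-0.022, 3.141, 0.001]
wrist_force: [0.6, 0.4, 0.1]
width: 0.497
```

Emit:
play_rows --series '[{"translation":[-0.02,-0.044,0],"spin":0},{"translation":[-0.02,-0.044,0],"spin":0},{"translation":[-0.02,-0.044,0],"spin":0},{"translation":[-0.02,-0.044,0],"spin":0},{"translation":[-0.02,-0.044,0],"spin":0}]'

```text
time: 2.1
tool_pos: [0.4371, 0.1953, 0.2318]
tcp_rot: [-0.021, 3.14, 0.001]
wrist_force: [1.0, 1.1, 0.9]
width: 0.499
```

Emit:
play_rows --series '[{"translation":[-0.004,-0.044,0],"spin":0},{"translation":[-0.004,-0.044,0],"spin":0},{"translation":[-0.004,-0.044,0],"spin":0},{"translation":[-0.004,-0.044,0],"spin":0},{"translation":[-0.004,-0.044,0],"spin":0}]'

```text
time: 2.6
tool_pos: [0.4595, -0.0244, 0.2318]
tcp_rot: [-0.021, 3.14, -0.0]
wrist_force: [0.6, -0.3, -0.2]
width: 0.501
```

Emit:
play_rows --series '[{"translation":[-0.004,-0.044,0],"spin":0},{"translation":[-0.004,-0.044,0],"spin":0},{"translation":[-0.004,-0.044,0],"spin":0},{"translation":[-0.004,-0.044,0],"spin":0},{"translation":[-0.004,-0.044,0],"spin":0}]'

```text
time: 3.1
tool_pos: [0.4824, -0.2443, 0.2317]
tcp_rot: [-0.02, 3.141, -0.0]
wrist_force: [1.1, 0.7, -0.5]
width: 0.5
```

Emit:
play_rows --series '[{"translation":[0.003,-0.0475,0],"spin":0},{"translation":[0.003,-0.047,0],"spin":0},{"translation":[0,0,0.045],"spin":0},{"translation":[0,0,0.045],"spin":0},{"translation":[0,0,0.04],"spin":0}]'

```text
time: 3.6
tool_pos: [0.4773, -0.3376, 0.0998]
tcp_rot: [-0.019, 3.141, -0.0]
wrist_force: [-0.1, 0.0, 0.4]
width: 0.498
```

Emit:
play_rows --series '[{"translation":[0,0,0.025],"spin":0},{"translation":[0,0,0.02],"spin":0},{"translation":[0,0,0.015],"spin":0},{"translation":[0,0,0.013],"spin":0},{"translation":[0,0,0],"spin":0}]'

```text
time: 4.1
tool_pos: [0.4767, -0.3362, 0.0267]
tcp_rot: [0.021, -3.139, -0.003]
wrist_force: [-0.4, 0.3, -0.4]
width: 0.499
```

```bash
python3 - <<'E'
from h import *
s=bot.read_state();print(s['tool_pos'],s['tcp_rot'],s['wrist_force'],s['q'])
a=bot.read_camera('side')[270:400,280:430];b=bot.read_camera('top')[195:315,370:480]
cv2.imwrite('pics/c3.png',np.hstack([cv2.resize(a,(400,346)),cv2.resize(b,(317,346))]))
E
```

```text
[ 0.47670123 -0.33616725  0.02665054] [ 2.10036878e-02 -3.13919015e+00 -2.83232498e-03] [-0.38365419  0.3448395  -0.4150726 ] [-6.56895728e-01  3.01599947e-01  1.97038570e+00 -1.85621324e-05
  8.72554751e-01 -2.24106150e+00]
```

View pics/c3.png

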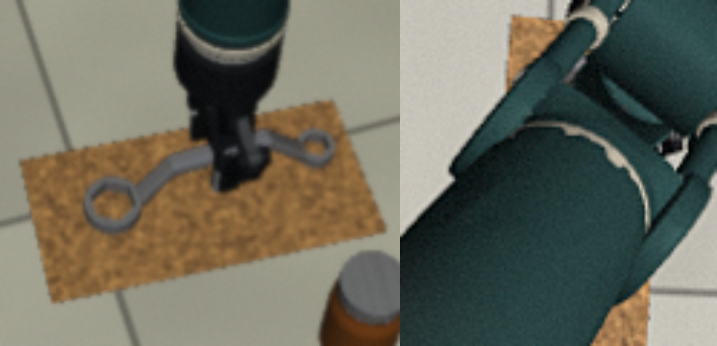

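The side picture shows the fingers astride the bar's middle, so I'll close them.

Emit:
play_rows --series '[{"translation":[0,0,0],"spin":0},{"translation":[0,0,0],"spin":0},{"translation":[0,0,0],"spin":0},{"translation":[0,0,0],"spin":0},{"translation":[0,0,0],"spin":0}]' --jaw -1 --force 100

```text
time: 4.7
tool_pos: [0.4788, -0.3379, 0.0298]
tcp_rot: [-0.021, 3.139, -0.003]
wrist_force: [-1.0, -1.3, 6.1]
width: 0.169
```

Emit:
play_rows --series '[{"translation":[0,0,0],"spin":0},{"translation":[0,0,0],"spin":0},{"translation":[0,0,-0.01],"spin":0},{"translation":[0,0,-0.02],"spin":0},{"translation":[0,0,-0.04],"spin":0}]'

```text
time: 5.2
tool_pos: [0.4738, -0.3338, 0.0943]
tcp_rot: [0.021, -3.133, -0.011]
wrist_force: [-0.2, -0.2, -4.8]
width: 0.162
```

Emit:
play_rows --series '[{"translation":[0,0,-0.045],"spin":0},{"translation":[0,0,-0.045],"spin":0},{"translation":[0,0,-0.03],"spin":0},{"translation":[0,0,0],"spin":0},{"translation":[0,0,0],"spin":0}]'

```text
time: 5.7
tool_pos: [0.4772, -0.3364, 0.2177]
tcp_rot: [0.021, -3.141, -0.001]
wrist_force: [0.2, 0.6, -4.1]
width: 0.161
```

```bash
python3 - <<'E'
from h import *
s=bot.read_state();print(s['tool_pos'],s['tcp_rot'],s['wrist_force'],s['torque'],s['width'])
a=bot.read_camera('side');cv2.imwrite('pics/s4.png',a);a=a[230:360,280:430];b=bot.read_camera('top');cv2.imwrite('pics/t4.png',b);b=b[185:315,370:480]
cv2.imwrite('pics/c4.png',np.hstack([cv2.resize(a,(400,346)),cv2.resize(b,(293,346))]))
E
```

```text
[ 0.47715884 -0.33644096  0.2176953 ] [ 2.11099491e-02 -3.14092448e+00 -8.10877571e-04] [ 0.15548291  0.63049818 -4.06753017] [-0.00568967  0.05576409 -0.00657147] 0.16129005115118838
```

View pics/c4.png

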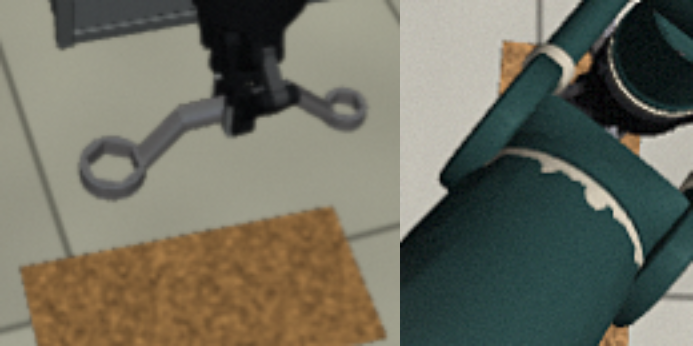

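Lifted level: the side view shows the rings clear of the mat, and the wrist force is about 4 N, which fits the spanner's weight. I'll carry it to above the drain at about -3°.

Emit:
play_rows --series '[{"translation":[0,0,0],"spin":0.76},{"translation":[-0.0066,0.03,0],"spin":0},{"translation":[-0.0066,0.042,0],"spin":0},{"translation":[-0.0066,0.046,0],"spin":0},{"translation":[-0.0066,0.046,0],"spin":0}]'

```text
time: 6.3
tool_pos: [0.5109, -0.1725, 0.2148]
tcp_rot: [-0.085, -3.135, -0.003]
wrist_force: [1.0, 0.2, -3.9]
width: 0.165
```

Emit:
play_rows --series '[{"translation":[-0.0066,0.046,0],"spin":0},{"translation":[-0.0066,0.046,0],"spin":0},{"translation":[-0.0066,0.046,0],"spin":0},{"translation":[-0.0066,0.046,0],"spin":0},{"translation":[-0.0066,0.046,0],"spin":0}]'

```text
time: 6.8
tool_pos: [0.5559, 0.0552, 0.2149]
tcp_rot: [-0.083, -3.135, 0.001]
wrist_force: [1.2, -0.0, -4.5]
width: 0.166
```

Emit:
play_rows --series '[{"translation":[-0.0066,0.046,0],"spin":0},{"translation":[-0.0066,0.046,0],"spin":0},{"translation":[0,0.042,0],"spin":0},{"translation":[0,0.024,0],"spin":0},{"translation":[0,0,0],"spin":0}]'

```text
time: 7.3
tool_pos: [0.5774, 0.2135, 0.2145]
tcp_rot: [-0.077, -3.135, 0.001]
wrist_force: [-0.9, -0.7, -4.3]
width: 0.161
```

Emit:
play_rows --series '[{"translation":[0,0,0.04],"spin":0},{"translation":[0,0,0.04],"spin":0},{"translation":[0,0,0.03],"spin":0},{"translation":[0,0,0],"spin":0},{"translation":[0,0,0],"spin":0}]'

```text
time: 7.8
tool_pos: [0.5779, 0.2093, 0.1063]
tcp_rot: [-0.084, -3.136, 0.003]
wrist_force: [0.6, -0.1, -3.3]
width: 0.164
```

```bash
python3 - <<'E'
from h import *
s=bot.read_state();print(s['tool_pos'],s['tcp_rot'],s['wrist_force'],s['torque'],s['q'])
a=bot.read_camera('side');cv2.imwrite('pics/s5.png',a);b=bot.read_camera('top');cv2.imwrite('pics/t5.png',b)
cv2.imwrite('pics/c5.png',np.hstack([cv2.resize(a[100:200,260:360],(400,400),interpolation=2),cv2.resize(b[160:260,140:240],(400,400),interpolation=2)]))
E
```

```text
[0.57785644 0.20925159 0.10628996] [-8.39178330e-02 -3.13607109e+00  2.78020484e-03] [ 0.56624105 -0.13356787 -3.30598249] [ 0.05782298  0.0254414  -0.00187741] [ 3.07033931e-01  2.58891042e-01  1.85282671e+00 -2.71948737e-04
  1.03461063e+00 -1.21011787e+00]
```

View pics/c5.png

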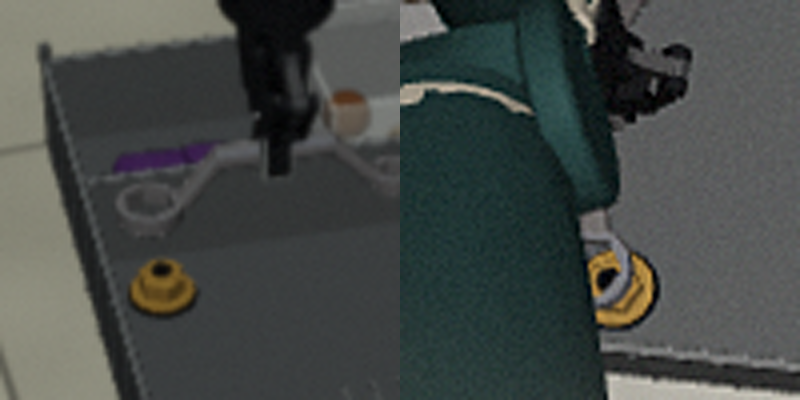

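The top view is mostly hidden by the arm, with the ring's edge over the fitting. In the side view the ring is at crop (150,209), i.e. px (297.1,151.8).

```bash
python3 - <<'E'
from h import *
for z in (.084,.0865,.089): print(onz('side',[(297.1,151.8)],z))
print(proj('side',[(.490,.214,.0865),(.4975,.2152,.0342),(.4975,.2152,.018)]),proj('top',[(.490,.214,.0935)]))
E
```

```text
[[0.49318267 0.22140957 0.084     ]]
[[0.4923895  0.21826373 0.0865    ]]
[[0.49159632 0.21511789 0.089     ]]
[[296.66769556 152.87402908]
 [299.59961075 166.97139915]
 [299.72222357 171.412697  ]] [[186.62646762 227.03181083]]
```

Emit:
play_rows --series '[{"translation":[-0.0067,0.0014,0],"spin":0},{"translation":[0,0,0.015],"spin":0},{"translation":[0,0,0.015],"spin":0},{"translation":[0,0,0.01],"spin":0},{"translation":[0,0,0],"spin":0}]'

```text
time: 8.4
tool_pos: [0.5834, 0.2107, 0.0648]
tcp_rot: [-0.083, -3.135, 0.003]
wrist_force: [-0.1, 0.5, -4.4]
width: 0.161
```

Emit:
play_rows --series '[{"translation":[0,0,0.001],"spin":0},{"translation":[0,0,0.001],"spin":0},{"translation":[0,0,0.001],"spin":0},{"translation":[0,0,0.001],"spin":0},{"translation":[0,0,0],"spin":0}]'

```text
time: 8.9
tool_pos: [0.5863, 0.2115, 0.0645]
tcp_rot: [0.083, 3.14, 0.0]
wrist_force: [-0.3, 0.0, -3.9]
width: 0.166
```

```bash
cat > st.py <<'E'
from h import *
s=bot.read_state();p=s['tool_pos'];R=Rn.from_rotvec(s['tcp_rot']).as_matrix()
r=p+.0878*R[:,0]
print('t',round(s['time'],2),'tcp',p.round(4),'ang',(np.degrees(np.arctan2(-R[1,0],-R[0,0]))).round(2),'ring',r.round(4),'tilt',R[:2,2].round(4),'F',s['wrist_force'].round(1),'Ftool',(R.T@s['wrist_force']).round(1),'M',s['torque'].round(2),'w',round(s['width'],3))
E
cat > snap.py <<'E'
import sys
from h import *
a=bot.read_camera('side');b=bot.read_camera('top')
cv2.imwrite(f'pics/{sys.argv[1]}.png',np.hstack([cv2.resize(a[110:200,260:350],(400,400),interpolation=2),cv2.resize(b[160:260,140:240],(400,400),interpolation=2)]))
E
python3 st.py;python3 st.py; python3 snap.py c6
```

```text
t 8.9 tcp [0.5863 0.2115 0.0645] ang -3.03 ring [0.4986 0.2162 0.0644] tilt [0.0003 0.0001] F [-0.3  0.  -3.9] Ftool [0.3 0.  3.9] M [-0.03  0.01  0.  ] w 0.166
t 8.9 tcp [0.5863 0.2115 0.0645] ang -3.03 ring [0.4986 0.2162 0.0644] tilt [0.0003 0.0001] F [-0.3  0.  -3.9] Ftool [0.3 0.  3.9] M [-0.03  0.01  0.  ] w 0.166
```

View pics/c6.png

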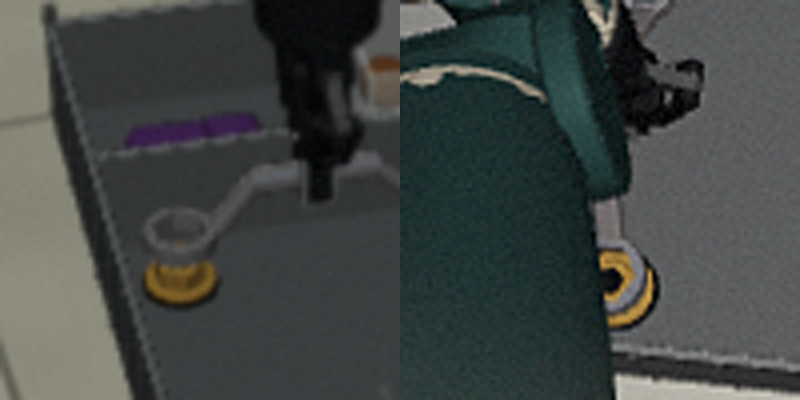

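Side view: the ring is at crop (178,235), column-aligned with the fitting below it. Next I'll feel down in small steps.

Emit:
play_rows --series '[{"translation":[0,0,0.001],"spin":0},{"translation":[0,0,0.001],"spin":0},{"translation":[0,0,0.001],"spin":0},{"translation":[0,0,0],"spin":0},{"translation":[0,0,0],"spin":0}]'

```text
time: 9.5
tool_pos: [0.5861, 0.2114, 0.0612]
tcp_rot: [-0.083, -3.14, 0.0]
wrist_force: [-0.4, 0.3, -3.4]
width: 0.162
```

```bash
python3 st.py
```

```text
t 9.5 tcp [0.5861 0.2114 0.0612] ang -3.03 ring [0.4984 0.2161 0.0612] tilt [-0.0002 -0.0001] F [-0.4  0.3 -3.4] Ftool [0.4 0.3 3.4] M [-0.03  0.    0.07] w 0.162
```

Emit:
play_rows --series '[{"translation":[0,0,0.001],"spin":0},{"translation":[0,0,0.001],"spin":0},{"translation":[0,0,0],"spin":0},{"translation":[0,0,0],"spin":0}]'

```text
time: 9.9
tool_pos: [0.5861, 0.2115, 0.0592]
tcp_rot: [-0.083, -3.14, 0.0]
wrist_force: [0.1, -0.6, -4.0]
width: 0.163
```

```bash
python3 st.py
```

```text
t 9.9 tcp [0.5861 0.2115 0.0592] ang -3.04 ring [0.4984 0.2161 0.0592] tilt [-0.0001 -0.    ] F [ 0.1 -0.6 -4. ] Ftool [-0.1 -0.6  4. ] M [ 0.02 -0.02 -0.03] w 0.163
```

Emit:
play_rows --series '[{"translation":[0,0,0.001],"spin":0},{"translation":[0,0,0.001],"spin":0},{"translation":[0,0,0],"spin":0}]'

```text
time: 10.2
tool_pos: [0.586, 0.2114, 0.057]
tcp_rot: [-0.083, -3.14, 0.0]
wrist_force: [0.4, -1.4, -4.4]
width: 0.165
```

```bash
python3 st.py
```

```text
t 10.2 tcp [0.586  0.2114 0.057 ] ang -3.03 ring [0.4983 0.2161 0.0571] tilt [-0.0004 -0.0001] F [ 0.4 -1.4 -4.4] Ftool [-0.5 -1.4  4.4] M [ 0.05  0.   -0.03] w 0.165
```

Emit:
play_rows --series '[{"translation":[0,0,0.001],"spin":0},{"translation":[0,0,0.0],"spin":0}]'

```text
time: 10.4
tool_pos: [0.5861, 0.2115, 0.0561]
tcp_rot: [-0.083, -3.14, 0.0]
wrist_force: [0.4, -0.1, -4.3]
width: 0.168
```

```bash
python3 st.py
```

```text
t 10.4 tcp [0.5861 0.2115 0.0561] ang -3.03 ring [0.4984 0.2161 0.0561] tilt [-0.0002 -0.0001] F [ 0.4 -0.1 -4.3] Ftool [-0.4 -0.   4.3] M [ 0.04  0.02 -0.04] w 0.168
```

Emit:
play_rows --series '[{"translation":[0,0,0.001],"spin":0},{"translation":[0,0,0.001],"spin":0},{"translation":[0,0,0],"spin":0}]'

```text
time: 10.7
tool_pos: [0.586, 0.2114, 0.054]
tcp_rot: [-0.083, -3.14, 0.0]
wrist_force: [-0.6, 0.6, -5.0]
width: 0.162
```

```bash
python3 st.py
```

```text
t 10.7 tcp [0.586  0.2114 0.054 ] ang -3.03 ring [0.4983 0.2161 0.0541] tilt [-0.0004 -0.0001] F [-0.6  0.6 -5. ] Ftool [0.7 0.6 5. ] M [-0.02 -0.07  0.04] w 0.162
```

Emit:
play_rows --series '[{"translation":[0,0,0.001],"spin":0},{"translation":[0,0,0.001],"spin":0},{"translation":[0,0,0],"spin":0}]'

```text
time: 11.0
tool_pos: [0.5864, 0.2116, 0.0524]
tcp_rot: [0.083, 3.14, 0.0]
wrist_force: [0.7, 0.5, -3.8]
width: 0.163
```

```bash
python3 st.py
```

```text
t 11.0 tcp [0.5864 0.2116 0.0524] ang -3.04 ring [0.4987 0.2163 0.0523] tilt [0.0004 0.0003] F [ 0.7  0.5 -3.8] Ftool [-0.7  0.6  3.8] M [ 0.12 -0.02 -0.02] w 0.163
```

Emit:
play_rows --series '[{"translation":[0,0,0.001],"spin":0},{"translation":[0,0,0],"spin":0}]'

```text
time: 11.2
tool_pos: [0.5866, 0.2117, 0.0516]
tcp_rot: [0.083, 3.14, 0.001]
wrist_force: [1.7, 0.5, -3.4]
width: 0.165
```

```bash
python3 st.py
```

```text
t 11.2 tcp [0.5866 0.2117 0.0516] ang -3.05 ring [0.4989 0.2164 0.0515] tilt [0.0008 0.0005] F [ 1.7  0.5 -3.4] Ftool [-1.7  0.6  3.4] M [ 0.16 -0.05 -0.05] w 0.165
```

Emit:
play_rows --series '[{"translation":[0,0,0.001],"spin":0},{"translation":[0,0,0],"spin":0}]'

```text
time: 11.4
tool_pos: [0.5868, 0.2118, 0.0508]
tcp_rot: [0.083, 3.139, 0.001]
wrist_force: [1.2, 0.9, -0.6]
width: 0.164
```

```bash
python3 st.py; python3 snap.py c7
```

```text
t 11.4 tcp [0.5868 0.2118 0.0508] ang -3.04 ring [0.4992 0.2164 0.0507] tilt [0.0012 0.0006] F [ 1.2  0.9 -0.6] Ftool [-1.2  0.9  0.6] M [ 0.27  0.17 -0.11] w 0.164
```

View pics/c7.png

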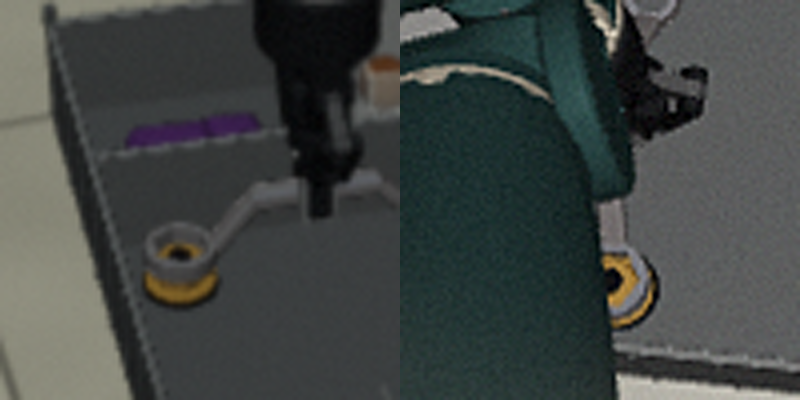

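The ring is touching the crown, and the side push on the ring is toward +x and +y, so I'll ease it that way and feel again.

Emit:
play_rows --series '[{"translation":[-0.0012,0.0008,0],"spin":0},{"translation":[0,0,0],"spin":0}]'

```text
time: 11.7
tool_pos: [0.5872, 0.2121, 0.0503]
tcp_rot: [-0.083, -3.14, 0.001]
wrist_force: [0.9, 0.0, 0.6]
width: 0.161
```

```bash
python3 st.py
```

```text
t 11.7 tcp [0.5872 0.2121 0.0503] ang -3.02 ring [0.4996 0.2168 0.0503] tilt [-0.0005 -0.0003] F [0.9 0.  0.6] Ftool [-0.9  0.1 -0.6] M [ 0.02  0.32 -0.02] w 0.161
```

Emit:
play_rows --series '[{"translation":[0,0,0.001],"spin":0},{"translation":[0,0,0],"spin":0}]'

```text
time: 11.9
tool_pos: [0.5875, 0.2122, 0.0496]
tcp_rot: [0.083, 3.14, -0.0]
wrist_force: [-0.6, 0.6, 2.3]
width: 0.163
```

```bash
python3 st.py
```

```text
t 11.9 tcp [0.5875 0.2122 0.0496] ang -3.03 ring [0.4999 0.2168 0.0496] tilt [ 0.0001 -0.0001] F [-0.6  0.6  2.3] Ftool [ 0.6  0.5 -2.3] M [ 0.1   0.59 -0.01] w 0.163
```

Emit:
play_rows --series '[{"translation":[0,0,0.001],"spin":0},{"translation":[0,0,0],"spin":0}]'

```text
time: 12.1
tool_pos: [0.5869, 0.2124, 0.0477]
tcp_rot: [-0.084, -3.14, -0.001]
wrist_force: [-0.2, 1.1, -3.4]
width: 0.165
```

```bash
python3 st.py
```

```text
t 12.1 tcp [0.5869 0.2124 0.0477] ang -3.06 ring [0.4992 0.2171 0.0477] tilt [-0.0007  0.0004] F [-0.2  1.1 -3.4] Ftool [0.3 1.1 3.4] M [ 0.32 -0.16 -0.15] w 0.165
```

The ring dropped past the crown, with the force back to the spanner's weight. I'll continue down.

Emit:
play_rows --series '[{"translation":[0,0,0.001],"spin":0},{"translation":[0,0,0.001],"spin":0},{"translation":[0,0,0],"spin":0}]'

```text
time: 12.4
tool_pos: [0.5869, 0.2123, 0.0455]
tcp_rot: [-0.083, -3.139, 0.0]
wrist_force: [0.1, 2.9, -3.6]
width: 0.159
```

```bash
python3 st.py
```

```text
t 12.4 tcp [0.5869 0.2123 0.0455] ang -3.04 ring [0.4992 0.217  0.0456] tilt [-0.001 -0.   ] F [ 0.1  2.9 -3.6] Ftool [0.  2.9 3.6] M [ 0.36 -0.1  -0.16] w 0.159
```

Emit:
play_rows --series '[{"translation":[0,0,0.001],"spin":0},{"translation":[0,0,0.001],"spin":0},{"translation":[0,0,0],"spin":0}]'

```text
time: 12.7
tool_pos: [0.587, 0.2122, 0.0439]
tcp_rot: [-0.083, -3.14, 0.0]
wrist_force: [-0.7, 2.6, -3.9]
width: 0.166
```

```bash
python3 st.py
```

```text
t 12.7 tcp [0.587  0.2122 0.0439] ang -3.04 ring [0.4994 0.2169 0.044 ] tilt [-0.0008 -0.    ] F [-0.7  2.6 -3.9] Ftool [0.8 2.5 3.9] M [ 0.48  0.31 -0.15] w 0.166
```

Emit:
play_rows --series '[{"translation":[0,0,0.001],"spin":0},{"translation":[0,0,0.001],"spin":0},{"translation":[0,0,0],"spin":0}]'

```text
time: 13.0
tool_pos: [0.5871, 0.2123, 0.042]
tcp_rot: [-0.083, -3.14, 0.0]
wrist_force: [-1.1, 2.5, -3.4]
width: 0.164
```

```bash
python3 st.py
```

```text
t 13.0 tcp [0.5871 0.2123 0.042 ] ang -3.04 ring [0.4994 0.2169 0.0421] tilt [-0.0006  0.    ] F [-1.1  2.5 -3.4] Ftool [1.2 2.4 3.4] M [ 0.48  0.27 -0.19] w 0.164
```

Emit:
play_rows --series '[{"translation":[0,0,0.001],"spin":0},{"translation":[0,0,0],"spin":0}]'

```text
time: 13.2
tool_pos: [0.5872, 0.2122, 0.0411]
tcp_rot: [-0.083, -3.14, 0.0]
wrist_force: [-1.8, 2.5, -3.3]
width: 0.165
```

```bash
python3 st.py
```

```text
t 13.2 tcp [0.5872 0.2122 0.0411] ang -3.04 ring [0.4995 0.2169 0.0411] tilt [-0.0005 -0.    ] F [-1.8  2.5 -3.3] Ftool [2.  2.4 3.3] M [ 0.48  0.42 -0.15] w 0.165
```

Emit:
play_rows --series '[{"translation":[0,0,0.001],"spin":0},{"translation":[0,0,0],"spin":0}]'

```text
time: 13.4
tool_pos: [0.5872, 0.2122, 0.04]
tcp_rot: [-0.083, -3.14, 0.0]
wrist_force: [-3.0, 2.9, -3.8]
width: 0.16
```

```bash
python3 st.py
```

```text
t 13.4 tcp [0.5872 0.2122 0.04  ] ang -3.04 ring [0.4995 0.2168 0.0401] tilt [-0.0005 -0.0001] F [-3.   2.9 -3.8] Ftool [3.1 2.7 3.8] M [ 0.49  0.5  -0.22] w 0.16
```

Emit:
play_rows --series '[{"translation":[0,0,0.001],"spin":0},{"translation":[0,0,0],"spin":0}]'

```text
time: 13.6
tool_pos: [0.5872, 0.2122, 0.0391]
tcp_rot: [-0.083, -3.14, 0.0]
wrist_force: [-1.8, 2.2, -3.2]
width: 0.162
```

```bash
python3 st.py
```

```text
t 13.6 tcp [0.5872 0.2122 0.0391] ang -3.04 ring [0.4995 0.2169 0.0391] tilt [-0.0004 -0.0001] F [-1.8  2.2 -3.2] Ftool [1.9 2.1 3.2] M [ 0.61  0.42 -0.14] w 0.162
```

The ring is about 13 mm down the hex and free in z. First stroke clockwise: 45° in 3° rows.

Emit:
play_rows --series '[{"translation":[0.0006,-0.0046,0],"spin":0.6},{"translation":[0.0001,-0.0046,0],"spin":0.6},{"translation":[0.0001,-0.0046,0],"spin":0.6},{"translation":[0.0001,-0.0046,0],"spin":0.6},{"translation":[0.0001,-0.0046,0],"spin":0.6}]'

```text
time: 14.1
tool_pos: [0.5829, 0.1903, 0.0393]
tcp_rot: [0.497, 3.102, 0.002]
wrist_force: [-0.7, 4.9, -4.8]
width: 0.167
```

```bash
python3 st.py
```

```text
t 14.1 tcp [0.5829 0.1903 0.0393] ang -18.19 ring [0.4995 0.2178 0.0393] tilt [0.0005 0.0014] F [-0.7  4.9 -4.8] Ftool [2.2 4.4 4.8] M [ 1.    0.17 -0.26] w 0.167
```

Emit:
play_rows --series '[{"translation":[0.0001,-0.0046,0],"spin":0.6},{"translation":[0.0001,-0.0046,0],"spin":0.6},{"translation":[0.0001,-0.0046,0],"spin":0.6},{"translation":[0.0001,-0.0046,0],"spin":0.6},{"translation":[0.0001,-0.0046,0],"spin":0.6}]'

```text
time: 14.6
tool_pos: [0.5731, 0.1698, 0.0392]
tcp_rot: [0.898, 3.011, 0.003]
wrist_force: [-0.3, 6.4, -4.9]
width: 0.167
```

```bash
python3 st.py
```

```text
t 14.6 tcp [0.5731 0.1698 0.0392] ang -33.2 ring [0.4996 0.2179 0.0392] tilt [0.0006 0.0018] F [-0.3  6.4 -4.9] Ftool [3.7 5.2 4.9] M [ 1.24  0.23 -0.22] w 0.167
```

Emit:
play_rows --series '[{"translation":[0.0001,-0.0046,0],"spin":0.6},{"translation":[0.0001,-0.0046,0],"spin":0.6},{"translation":[0.0001,-0.0046,0],"spin":0.6},{"translation":[0.0001,-0.0046,0],"spin":0.6},{"translation":[0.0001,-0.0046,0],"spin":0.6}]'

```text
time: 15.1
tool_pos: [0.5584, 0.1526, 0.0392]
tcp_rot: [-1.283, -2.868, -0.004]
wrist_force: [-0.8, 7.7, -5.4]
width: 0.161
```

```bash
python3 st.py
```

```text
t 15.1 tcp [0.5584 0.1526 0.0392] ang -48.2 ring [0.4999 0.2181 0.0393] tilt [0.001  0.0022] F [-0.8  7.7 -5.4] Ftool [6.3 4.5 5.4] M [ 1.42  0.12 -0.27] w 0.161
```

Emit:
play_rows --series '[{"translation":[0.0009,-0.0046,0],"spin":0.6},{"translation":[0.0009,-0.0046,0],"spin":0.6},{"translation":[0.0001,-0.0046,0],"spin":0.6},{"translation":[0.0001,-0.0046,0],"spin":0.6},{"translation":[0.0001,-0.0046,0],"spin":0.6}]'

```text
time: 15.6
tool_pos: [0.5397, 0.1402, 0.0396]
tcp_rot: [1.644, 2.674, 0.005]
wrist_force: [0.8, 4.2, -4.8]
width: 0.159
```

```bash
python3 st.py
```

```text
t 15.6 tcp [0.5397 0.1402 0.0396] ang -63.17 ring [0.5    0.2185 0.0396] tilt [0.0034 0.0013] F [ 0.8  4.2 -4.8] Ftool [3.4 2.6 4.8] M [ 0.83 -0.42 -0.18] w 0.159
```

Emit:
play_rows --series '[{"translation":[0.0001,-0.0046,0],"spin":0.6},{"translation":[0.0001,-0.0046,0],"spin":0.6},{"translation":[0.0001,-0.0046,0],"spin":0.6}]'

```text
time: 15.9
tool_pos: [0.5271, 0.1349, 0.0397]
tcp_rot: [1.849, 2.537, 0.005]
wrist_force: [1.7, 5.5, -7.5]
width: 0.165
```

```bash
python3 st.py
```

```text
t 15.9 tcp [0.5271 0.1349 0.0397] ang -72.17 ring [0.5002 0.2185 0.0397] tilt [0.0038 0.0014] F [ 1.7  5.5 -7.5] Ftool [4.8 3.3 7.5] M [ 1.01 -0.32 -0.21] w 0.165
```

Emit:
play_rows --series '[{"translation":[0.0006,-0.0046,0],"spin":0.6},{"translation":[0.0006,-0.0046,0],"spin":0.6},{"translation":[0.0001,-0.0046,0],"spin":0.6},{"translation":[0.0001,-0.0046,0],"spin":0.6}]'

```text
time: 16.3
tool_pos: [0.5094, 0.1314, 0.0399]
tcp_rot: [2.103, 2.33, 0.006]
wrist_force: [3.1, 3.0, -6.6]
width: 0.162
```

```bash
python3 st.py
```

```text
t 16.3 tcp [0.5094 0.1314 0.0399] ang -84.14 ring [0.5005 0.2187 0.0399] tilt [0.0049 0.0003] F [ 3.1  3.  -6.6] Ftool [2.7 3.3 6.6] M [ 0.39 -0.59 -0.18] w 0.162
```

Emit:
play_rows --series '[{"translation":[0.0001,-0.0046,0],"spin":0.6},{"translation":[0.0001,-0.0046,0],"spin":0.6},{"translation":[0.0001,-0.0046,0],"spin":0.6},{"translation":[0.0001,-0.0046,0],"spin":0.6}]'

```text
time: 16.7
tool_pos: [0.4913, 0.1314, 0.0399]
tcp_rot: [2.335, 2.097, 0.007]
wrist_force: [3.9, 2.6, -6.9]
width: 0.166
```

```bash
python3 st.py
```

```text
t 16.7 tcp [0.4913 0.1314 0.0399] ang -96.14 ring [0.5007 0.2187 0.04  ] tilt [0.0054 0.0004] F [ 3.9  2.6 -6.9] Ftool [3.  3.6 7. ] M [ 0.45 -0.69 -0.1 ] w 0.166
```

There's no snug yet at -96°. I'll back off about 7° to the middle of the play and check that the lateral forces are gone before lifting.

Emit:
play_rows --series '[{"translation":[0.0006,0.0054,0],"spin":-0.7},{"translation":[0.0002,0.0054,0],"spin":-0.7},{"translation":[0,0,0],"spin":0}]'

```text
time: 17.0
tool_pos: [0.5016, 0.1308, 0.04]
tcp_rot: [2.2, 2.239, 0.003]
wrist_force: [1.3, 0.2, -3.9]
width: 0.159
```

```bash
python3 st.py
```

```text
t 17.0 tcp [0.5016 0.1308 0.04  ] ang -88.99 ring [0.5    0.2186 0.0399] tilt [ 0.003  -0.0007] F [ 1.3  0.2 -3.9] Ftool [0.2 1.3 3.9] M [ 0.01 -0.15 -0.11] w 0.159
```

Emit:
play_rows --series '[{"translation":[0,0,-0.002],"spin":0},{"translation":[0,0,-0.003],"spin":0},{"translation":[0,0,-0.003],"spin":0},{"translation":[0,0,0],"spin":0}]'

```text
time: 17.4
tool_pos: [0.5007, 0.1311, 0.0482]
tcp_rot: [2.202, 2.239, 0.002]
wrist_force: [3.6, -0.1, -4.9]
width: 0.163
```

```bash
python3 st.py
```

```text
t 17.4 tcp [0.5007 0.1311 0.0482] ang -89.04 ring [0.4992 0.2189 0.0481] tilt [ 0.0021 -0.0001] F [ 3.6 -0.1 -4.9] Ftool [-0.2  3.5  4.9] M [-0.13 -0.73 -0.34] w 0.163
```

Emit:
play_rows --series '[{"translation":[0,0,-0.003],"spin":0},{"translation":[0,0,-0.003],"spin":0},{"translation":[0,0,-0.004],"spin":0},{"translation":[0,0,-0.004],"spin":0},{"translation":[0,0,0],"spin":0}]'

```text
time: 17.9
tool_pos: [0.4995, 0.1313, 0.0617]
tcp_rot: [-2.202, -2.24, 0.0]
wrist_force: [-0.5, -0.1, -4.0]
width: 0.165
```

```bash
python3 st.py
```

```text
t 17.9 tcp [0.4995 0.1313 0.0617] ang -89.02 ring [0.4979 0.2191 0.0617] tilt [-0.0004 -0.    ] F [-0.5 -0.1 -4. ] Ftool [-0.1 -0.5  4. ] M [-0.04 -0.02 -0.04] w 0.165
```

Off cleanly. Now I'll swing back 60° above the fitting and correct the centre.

Emit:
play_rows --series '[{"translation":[0.0003,0.0076,0],"spin":-1},{"translation":[0.0003,0.0076,0],"spin":-1},{"translation":[0.0003,0.0076,0],"spin":-1},{"translation":[0.0003,0.0076,0],"spin":-1},{"translation":[0.0003,0.0076,0],"spin":-1}]'

```text
time: 18.4
tool_pos: [0.5362, 0.1398, 0.0609]
tcp_rot: [-1.66, -2.666, 0.002]
wrist_force: [0.4, -0.3, -4.6]
width: 0.166
```

Emit:
play_rows --series '[{"translation":[0.0003,0.0076,0],"spin":-1},{"translation":[0.0003,0.0076,0],"spin":-1},{"translation":[0.0003,0.0076,0],"spin":-1},{"translation":[0.0003,0.0076,0],"spin":-1},{"translation":[0.0003,0.0076,0],"spin":-1}]'

```text
time: 18.9
tool_pos: [0.5657, 0.1633, 0.0608]
tcp_rot: [-1.044, -2.962, 0.001]
wrist_force: [-0.3, -0.5, -3.6]
width: 0.163
```

Emit:
play_rows --series '[{"translation":[0.0003,0.0076,0],"spin":-1},{"translation":[0.0003,0.0076,0],"spin":-1},{"translation":[-0.0024,0.0006,0.003],"spin":0},{"translation":[0,0,0.002],"spin":0},{"translation":[0,0,0],"spin":0}]'

```text
time: 19.4
tool_pos: [0.5761, 0.1746, 0.0553]
tcp_rot: [-0.789, -3.039, 0.002]
wrist_force: [0.3, 0.5, -4.1]
width: 0.16
```

```bash
sed -i 's/.0878/.0869/' st.py; python3 st.py
```

```text
t 19.4 tcp [0.5761 0.1746 0.0553] ang -29.12 ring [0.5002 0.2169 0.0555] tilt [-0.0021 -0.0007] F [ 0.3  0.5 -4.1] Ftool [-0.   0.6  4.1] M [-0.02  0.03 -0.03] w 0.16
```

Emit:
play_rows --series '[{"translation":[0,0,0.001],"spin":0},{"translation":[0,0,0.001],"spin":0},{"translation":[0,0,0.001],"spin":0},{"translation":[0,0,0],"spin":0}]'

```text
time: 19.8
tool_pos: [0.577, 0.175, 0.0532]
tcp_rot: [-0.788, -3.041, 0.0]
wrist_force: [-0.3, -0.4, -4.3]
width: 0.161
```

```bash
python3 st.py
```

```text
t 19.8 tcp [0.577  0.175  0.0532] ang -29.05 ring [0.501  0.2172 0.0532] tilt [-0.0003 -0.0001] F [-0.3 -0.4 -4.3] Ftool [ 0.  -0.5  4.3] M [0.01 0.01 0.01] w 0.161
```

Emit:
play_rows --series '[{"translation":[0,0,0.001],"spin":0},{"translation":[0,0,0.001],"spin":0},{"translation":[0,0,0],"spin":0}]'

```text
time: 20.1
tool_pos: [0.5771, 0.1752, 0.0512]
tcp_rot: [-0.788, -3.041, -0.0]
wrist_force: [-0.3, 1.2, -3.6]
width: 0.161
```

```bash
python3 st.py
```

```text
t 20.1 tcp [0.5771 0.1752 0.0512] ang -29.04 ring [0.5011 0.2174 0.0512] tilt [-0.0001  0.0001] F [-0.3  1.2 -3.6] Ftool [0.8 0.9 3.6] M [ 0.13  0.1  -0.03] w 0.161
```

Emit:
play_rows --series '[{"translation":[0,0,0.001],"spin":0},{"translation":[0,0,0.001],"spin":0},{"translation":[0,0,0],"spin":0}]'

```text
time: 20.4
tool_pos: [0.5769, 0.1752, 0.049]
tcp_rot: [-0.788, -3.041, 0.0]
wrist_force: [-0.7, 0.8, -4.5]
width: 0.162
```

```bash
python3 st.py
```

```text
t 20.4 tcp [0.5769 0.1752 0.049 ] ang -29.04 ring [0.501  0.2174 0.0491] tilt [-0.0004  0.0001] F [-0.7  0.8 -4.5] Ftool [1.  0.4 4.5] M [ 0.2   0.04 -0.1 ] w 0.162
```

It's sliding on freely, so I'll continue down.

Emit:
play_rows --series '[{"translation":[0,0,0.001],"spin":0},{"translation":[0,0,0.001],"spin":0},{"translation":[0,0,0.001],"spin":0},{"translation":[0,0,0],"spin":0}]'

```text
time: 20.8
tool_pos: [0.577, 0.1752, 0.0461]
tcp_rot: [-0.788, -3.041, 0.0]
wrist_force: [-0.4, 0.3, -3.8]
width: 0.164
```

```bash
python3 st.py
```

```text
t 20.8 tcp [0.577  0.1752 0.0461] ang -29.04 ring [0.5011 0.2174 0.0461] tilt [-0.0002  0.    ] F [-0.4  0.3 -3.8] Ftool [0.5 0.1 3.8] M [ 0.24  0.08 -0.07] w 0.164
```

Emit:
play_rows --series '[{"translation":[0,0,0.001],"spin":0},{"translation":[0,0,0.001],"spin":0},{"translation":[0,0,0.001],"spin":0},{"translation":[0,0,0],"spin":0}]'

```text
time: 21.2
tool_pos: [0.577, 0.1751, 0.0431]
tcp_rot: [-0.788, -3.041, 0.0]
wrist_force: [-0.7, 1.1, -4.2]
width: 0.169
```

```bash
python3 st.py
```

```text
t 21.2 tcp [0.577  0.1751 0.0431] ang -29.04 ring [0.5011 0.2173 0.0431] tilt [-0.0002 -0.    ] F [-0.7  1.1 -4.2] Ftool [1.2 0.7 4.2] M [ 0.19  0.08 -0.11] w 0.169
```

Emit:
play_rows --series '[{"translation":[0,0,0.001],"spin":0},{"translation":[0,0,0.001],"spin":0},{"translation":[0,0,0.001],"spin":0},{"translation":[0,0,0.001],"spin":0},{"translation":[0,0,0],"spin":0}]'

```text
time: 21.7
tool_pos: [0.577, 0.1751, 0.0391]
tcp_rot: [-0.788, -3.041, 0.0]
wrist_force: [-0.9, 1.1, -3.5]
width: 0.166
```

```bash
python3 st.py
```

```text
t 21.7 tcp [0.577  0.1751 0.0391] ang -29.04 ring [0.501  0.2173 0.0391] tilt [-0.0002 -0.    ] F [-0.9  1.1 -3.5] Ftool [1.4 0.5 3.5] M [ 0.31  0.14 -0.09] w 0.166
```

Seated. Second stroke: 2° rows, watching for the step in torque.

Emit:
play_rows --series '[{"translation":[0.0006,-0.003,0],"spin":0.4},{"translation":[0.0001,-0.003,0],"spin":0.4},{"translation":[0,-0.0031,0],"spin":0.4},{"translation":[0.0001,-0.003,0],"spin":0.4}]'

```text
time: 22.1
tool_pos: [0.57, 0.1656, 0.0393]
tcp_rot: [-1.0, -2.978, -0.001]
wrist_force: [-1.4, 2.3, -4.3]
width: 0.164
```

```bash
python3 st.py
```

```text
t 22.1 tcp [0.57   0.1656 0.0393] ang -37.13 ring [0.5007 0.2181 0.0393] tilt [0.0001 0.0007] F [-1.4  2.3 -4.3] Ftool [2.5 1.  4.3] M [ 0.56  0.16 -0.02] w 0.164
```

Emit:
play_rows --series '[{"translation":[0.0001,-0.003,0],"spin":0.4},{"translation":[0,-0.0031,0],"spin":0.4},{"translation":[0.0001,-0.003,0],"spin":0.4}]'

```text
time: 22.4
tool_pos: [0.5642, 0.1587, 0.0393]
tcp_rot: [1.154, 2.922, 0.001]
wrist_force: [-1.3, 1.8, -4.0]
width: 0.166
```

```bash
python3 st.py
```

```text
t 22.4 tcp [0.5642 0.1587 0.0393] ang -43.12 ring [0.5008 0.2181 0.0393] tilt [0.0004 0.0007] F [-1.3  1.8 -4. ] Ftool [2.2 0.5 4. ] M [ 0.58  0.11 -0.01] w 0.166
```

Emit:
play_rows --series '[{"translation":[0.0001,-0.003,0],"spin":0.4},{"translation":[0,-0.0031,0],"spin":0.4},{"translation":[0.0001,-0.003,0],"spin":0.4}]'

```text
time: 22.7
tool_pos: [0.5577, 0.1524, 0.0393]
tcp_rot: [1.305, 2.857, 0.001]
wrist_force: [-0.0, 2.8, -4.3]
width: 0.164
```

```bash
python3 st.py
```

```text
t 22.7 tcp [0.5577 0.1524 0.0393] ang -49.11 ring [0.5008 0.2181 0.0393] tilt [0.0006 0.0006] F [-0.   2.8 -4.3] Ftool [2.1 1.8 4.3] M [0.47 0.02 0.02] w 0.164
```

```bash
sed -i "s/^print('t'/print('Mring',round(s['torque'][2]+.087*(R.T@s['wrist_force'])[1],2),'t'/" st.py; python3 st.py
```

```text
Mring 0.17 t 22.7 tcp [0.5577 0.1524 0.0393] ang -49.11 ring [0.5008 0.2181 0.0393] tilt [0.0006 0.0006] F [-0.   2.8 -4.3] Ftool [2.1 1.8 4.3] M [0.47 0.02 0.02] w 0.164
```

Emit:
play_rows --series '[{"translation":[0.0001,-0.003,0],"spin":0.4},{"translation":[0,-0.0031,0],"spin":0.4},{"translation":[0.0001,-0.003,0],"spin":0.4}]'

```text
time: 23.0
tool_pos: [0.5506, 0.1468, 0.0394]
tcp_rot: [1.453, 2.785, 0.001]
wrist_force: [0.8, 2.2, -5.1]
width: 0.164
```

```bash
python3 st.py
```

```text
Mring 0.26 t 23.0 tcp [0.5506 0.1468 0.0394] ang -55.11 ring [0.5009 0.218  0.0394] tilt [0.0008 0.0005] F [ 0.8  2.2 -5.1] Ftool [1.3 2.  5.1] M [0.51 0.07 0.09] w 0.164
```

Emit:
play_rows --series '[{"translation":[0.0001,-0.003,0],"spin":0.4},{"translation":[0,-0.0031,0],"spin":0.4},{"translation":[0.0001,-0.003,0],"spin":0.4}]'

```text
time: 23.3
tool_pos: [0.5436, 0.1424, 0.0396]
tcp_rot: [1.594, 2.705, 0.003]
wrist_force: [0.8, 2.9, -5.3]
width: 0.164
```

```bash
python3 st.py
```

```text
Mring 0.75 t 23.3 tcp [0.5436 0.1424 0.0396] ang -61.04 ring [0.5015 0.2184 0.0395] tilt [0.0026 0.0009] F [ 0.8  2.9 -5.3] Ftool [2.2 2.1 5.3] M [ 0.69 -0.32  0.57] w 0.164
```

Emit:
play_rows --series '[{"translation":[0.0001,-0.003,0],"spin":0.4},{"translation":[0,-0.0031,0],"spin":0.4},{"translation":[0.0001,-0.003,0],"spin":0.4}]'

```text
time: 23.6
tool_pos: [0.5356, 0.1383, 0.0397]
tcp_rot: [1.733, 2.618, 0.004]
wrist_force: [1.3, 3.9, -6.3]
width: 0.161
```

```bash
python3 st.py
```

```text
Mring 0.75 t 23.6 tcp [0.5356 0.1383 0.0397] ang -67.02 ring [0.5017 0.2183 0.0396] tilt [0.003  0.0007] F [ 1.3  3.9 -6.3] Ftool [3.1 2.7 6.3] M [ 0.55 -0.35  0.51] w 0.161
```

The torque stepped to 0.75 N m, so it went snug between -55° and -61°. About 11-12° more brings the nip to roughly 20°.

Emit:
play_rows --series '[{"translation":[0.0001,-0.003,0],"spin":0.4},{"translation":[0,-0.0031,0],"spin":0.4},{"translation":[0.0001,-0.003,0],"spin":0.4}]'

```text
time: 23.9
tool_pos: [0.5272, 0.1351, 0.0397]
tcp_rot: [1.868, 2.523, 0.004]
wrist_force: [2.1, 3.6, -5.3]
width: 0.166
```

```bash
python3 st.py
```

```text
Mring 0.77 t 23.9 tcp [0.5272 0.1351 0.0397] ang -73.01 ring [0.5018 0.2182 0.0396] tilt [0.0032 0.0004] F [ 2.1  3.6 -5.3] Ftool [2.8 3.1 5.3] M [ 0.57 -0.34  0.51] w 0.166
```

Emit:
play_rows --series '[{"translation":[0.0001,-0.003,0],"spin":0.4},{"translation":[0,-0.0031,0],"spin":0.4},{"translation":[0.0001,-0.003,0],"spin":0.4},{"translation":[0,0,0],"spin":0}]'

```text
time: 24.3
tool_pos: [0.5182, 0.1328, 0.0397]
tcp_rot: [1.996, 2.423, 0.003]
wrist_force: [3.1, 3.4, -5.6]
width: 0.164
```

```bash
python3 st.py
```

```text
Mring 0.7 t 24.3 tcp [0.5182 0.1328 0.0397] ang -78.97 ring [0.5015 0.2181 0.0397] tilt [0.003  0.0002] F [ 3.1  3.4 -5.6] Ftool [2.7 3.6 5.6] M [ 0.22 -0.47  0.38] w 0.164
```

Torque held at 0.70-0.77 N m through to -79°, so the nip is about 18-24°. I'll back off to mid-play and lift.

Emit:
play_rows --series '[{"translation":[0.0004,0.0053,0],"spin":-0.7},{"translation":[0.0002,0.0053,0],"spin":-0.7},{"translation":[0,0,0],"spin":0}]'

```text
time: 24.6
tool_pos: [0.5281, 0.1353, 0.0396]
tcp_rot: [1.846, 2.541, 0.0]
wrist_force: [-0.8, -0.1, -3.3]
width: 0.163
```

```bash
python3 st.py
```

```text
Mring -0.13 t 24.6 tcp [0.5281 0.1353 0.0396] ang -71.99 ring [0.5012 0.218  0.0396] tilt [ 0.0008 -0.0003] F [-0.8 -0.1 -3.3] Ftool [ 0.1 -0.8  3.3] M [ 0.    0.02 -0.06] w 0.163
```

Emit:
play_rows --series '[{"translation":[0,0,-0.002],"spin":0},{"translation":[0,0,-0.003],"spin":0},{"translation":[0,0,-0.003],"spin":0},{"translation":[0,0,0],"spin":0}]'

```text
time: 25.0
tool_pos: [0.5274, 0.1355, 0.048]
tcp_rot: [1.847, 2.541, 0.001]
wrist_force: [-0.0, 0.2, -3.8]
width: 0.164
```

```bash
python3 st.py
```

```text
Mring -0.08 t 25.0 tcp [0.5274 0.1355 0.048 ] ang -72.04 ring [0.5006 0.2181 0.048 ] tilt [0.0007 0.    ] F [-0.   0.2 -3.8] Ftool [0.2 0.  3.8] M [-0.   -0.1  -0.09] w 0.164
```

Emit:
play_rows --series '[{"translation":[0,0,-0.004],"spin":0},{"translation":[0,0,-0.008],"spin":0},{"translation":[0,0,-0.02],"spin":0},{"translation":[0,0,-0.04],"spin":0},{"translation":[0,0,-0.045],"spin":0}]'

```text
time: 25.5
tool_pos: [0.5251, 0.1351, 0.164]
tcp_rot: [-1.845, -2.538, 0.006]
wrist_force: [0.5, 0.5, -3.8]
width: 0.161
```

Emit:
play_rows --series '[{"translation":[0,0,-0.04],"spin":0},{"translation":[0,0,-0.01],"spin":-1},{"translation":[0,0,0],"spin":-1},{"translation":[0,0,0],"spin":-1},{"translation":[0,0,0],"spin":-1}]'

```text
time: 26.0
tool_pos: [0.5267, 0.1354, 0.215]
tcp_rot: [-1.373, -2.826, 0.0]
wrist_force: [-1.0, 0.1, -4.9]
width: 0.164
```

Emit:
play_rows --series '[{"translation":[0,0,0],"spin":-1},{"translation":[0,0,0],"spin":-1},{"translation":[0,0,0],"spin":-1},{"translation":[0,0,0],"spin":-1},{"translation":[0,0,0],"spin":-1}]'

```text
time: 26.5
tool_pos: [0.5266, 0.1354, 0.2146]
tcp_rot: [-0.728, -3.055, 0.001]
wrist_force: [-0.4, 0.1, -4.3]
width: 0.165
```

Emit:
play_rows --series '[{"translation":[0,0,0],"spin":-1},{"translation":[0,0,0],"spin":-1},{"translation":[0,0,0],"spin":-1},{"translation":[0,0,0],"spin":-1},{"translation":[0,0,0],"spin":-1}]'

```text
time: 27.0
tool_pos: [0.5265, 0.1354, 0.2146]
tcp_rot: [-0.05, -3.14, 0.0]
wrist_force: [0.2, 0.4, -3.4]
width: 0.166
```

```bash
python3 st.py
```

```text
Mring 0.07 t 27.0 tcp [0.5265 0.1354 0.2146] ang -1.82 ring [0.4397 0.1382 0.2147] tilt [-0.0009 -0.0001] F [ 0.2  0.4 -3.4] Ftool [-0.2  0.4  3.4] M [0.04 0.01 0.04] w 0.166
```

Emit:
play_rows --series '[{"translation":[0.0042,-0.0443,0],"spin":0},{"translation":[0.0042,-0.0443,0],"spin":0},{"translation":[0.0042,-0.0443,0],"spin":0},{"translation":[0.0042,-0.0443,0],"spin":0},{"translation":[0.0042,-0.0443,0],"spin":0}]'

```text
time: 27.5
tool_pos: [0.4974, -0.0865, 0.2148]
tcp_rot: [-0.055, -3.141, -0.0]
wrist_force: [0.2, -0.5, -4.0]
width: 0.166
```

Emit:
play_rows --series '[{"translation":[0.0042,-0.0443,0],"spin":0},{"translation":[0.0042,-0.0443,0],"spin":0},{"translation":[0.0042,-0.0443,0],"spin":0},{"translation":[0.0042,-0.0443,0],"spin":0},{"translation":[0.0042,-0.0443,0],"spin":0}]'

```text
time: 28.0
tool_pos: [0.4686, -0.3071, 0.2148]
tcp_rot: [-0.056, -3.141, -0.001]
wrist_force: [0.4, 0.2, -4.3]
width: 0.16
```

Emit:
play_rows --series '[{"translation":[0.0042,-0.0443,0],"spin":0},{"translation":[0,0,0.04],"spin":0},{"translation":[0,0,0.045],"spin":0},{"translation":[0,0,0.045],"spin":0},{"translation":[0,0,0.03],"spin":0}]'

```text
time: 28.5
tool_pos: [0.4614, -0.3483, 0.0511]
tcp_rot: [-0.056, -3.137, -0.005]
wrist_force: [-0.6, -0.2, -4.9]
width: 0.165
```

Emit:
play_rows --series '[{"translation":[0,0,0.01],"spin":0},{"translation":[0,0,0.005],"spin":0},{"translation":[0,0,0.002],"spin":0},{"translation":[0,0,0],"spin":0}]'

```text
time: 28.9
tool_pos: [0.4652, -0.3509, 0.0394]
tcp_rot: [0.055, 3.138, -0.003]
wrist_force: [-0.2, -0.3, -3.9]
width: 0.162
```

```bash
python3 st.py;  python3 - <<'E'
from h import *
a=bot.read_camera('side')[230:400,270:430]
cv2.imwrite('pics/c8.png',cv2.resize(a,(480,510)))
E
```

```text
Mring -0.01 t 28.9 tcp [ 0.4652 -0.3509  0.0394] ang -2.02 ring [ 0.3784 -0.3479  0.0391] tilt [ 0.0027 -0.0023] F [-0.2 -0.3 -3.9] Ftool [ 0.2 -0.3  3.9] M [0.04 0.01 0.02] w 0.162
```

View pics/c8.png

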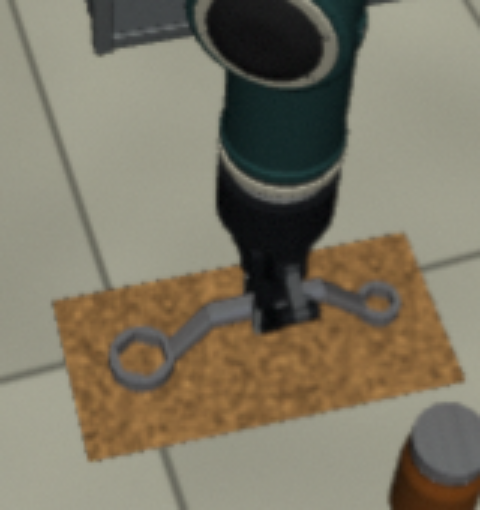

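The spanner hangs level just over the middle of the mat. I'll feel it down.

Emit:
play_rows --series '[{"translation":[0,0,0.002],"spin":0},{"translation":[0,0,0.002],"spin":0},{"translation":[0,0,0.002],"spin":0},{"translation":[0,0,0],"spin":0}]'

```text
time: 29.35
tool_pos: [0.4635, -0.3497, 0.031]
tcp_rot: [-0.056, -3.141, -0.001]
wrist_force: [-0.6, -0.2, -4.3]
width: 0.164
```

```bash
python3 st.py
```

```text
Mring -0.02 t 29.35 tcp [ 0.4635 -0.3497  0.031 ] ang -2.03 ring [ 0.3767 -0.3466  0.0311] tilt [-0.0005  0.0003] F [-0.6 -0.2 -4.3] Ftool [ 0.6 -0.2  4.3] M [ 0.06 -0.02 -0.01] w 0.164
```

Emit:
play_rows --series '[{"translation":[0,0,0.001],"spin":0},{"translation":[0,0,0.001],"spin":0},{"translation":[0,0,0],"spin":0}]'

```text
time: 29.65
tool_pos: [0.4638, -0.3501, 0.0299]
tcp_rot: [-0.056, -3.141, 0.0]
wrist_force: [-2.6, 0.3, 1.9]
width: 0.16
```

```bash
python3 st.py
```

```text
Mring -0.03 t 29.65 tcp [ 0.4638 -0.3501  0.0299] ang -2.04 ring [ 0.3769 -0.347   0.0299] tilt [-0.0001 -0.0001] F [-2.6  0.3  1.9] Ftool [ 2.6  0.2 -1.9] M [ 0.22  0.3  -0.05] w 0.16
```

Emit:
play_rows --series '[{"translation":[0,0,0.001],"spin":0},{"translation":[0,0,0.001],"spin":0},{"translation":[0,0,0],"spin":0}]'

```text
time: 29.95
tool_pos: [0.4637, -0.3504, 0.0297]
tcp_rot: [-0.056, -3.141, 0.001]
wrist_force: [-7.4, 2.8, 13.3]
width: 0.163
```

```bash
python3 st.py
```

```text
Mring 0.24 t 29.95 tcp [ 0.4637 -0.3504  0.0297] ang -2.04 ring [ 0.3769 -0.3473  0.0297] tilt [-0.0003 -0.0003] F [-7.4  2.8 13.3] Ftool [  7.5   2.5 -13.3] M [0.74 1.   0.03] w 0.163
```

It's down on the mat. I'll ease the pressure, open, and rise.

Emit:
play_rows --series '[{"translation":[0,0,-0.001],"spin":0},{"translation":[0,0,-0.0005],"spin":0},{"translation":[0,0,0],"spin":0}]'

```text
time: 30.25
tool_pos: [0.4638, -0.3501, 0.0298]
tcp_rot: [-0.056, -3.141, 0.001]
wrist_force: [-4.6, 1.2, 8.0]
width: 0.159
```

Emit:
play_rows --series '[{"translation":[0,0,0],"spin":0},{"translation":[0,0,0],"spin":0},{"translation":[0,0,0],"spin":0},{"translation":[0,0,0],"spin":0},{"translation":[0,0,0],"spin":0}]' --jaw 0 --force 20

```text
time: 30.75
tool_pos: [0.4639, -0.3499, 0.0286]
tcp_rot: [0.056, 3.141, 0.0]
wrist_force: [-0.7, -0.4, -0.7]
width: 0.499
```

Emit:
play_rows --series '[{"translation":[0,0,-0.01],"spin":0},{"translation":[0,0,-0.02],"spin":0},{"translation":[0,0,-0.04],"spin":0},{"translation":[0,0,-0.045],"spin":0},{"translation":[0,0,-0.045],"spin":0}]'

```text
time: 31.25
tool_pos: [0.4634, -0.3496, 0.1908]
tcp_rot: [-0.056, -3.141, -0.0]
wrist_force: [0.7, -1.0, 0.1]
width: 0.5
```

Emit:
play_rows --series '[{"translation":[0.02,0.045,0],"spin":0},{"translation":[0,0.045,0],"spin":0},{"translation":[0,0.045,0],"spin":0},{"translation":[0,0.045,0],"spin":0},{"translation":[0,0,0],"spin":0}]'

```text
time: 31.75
tool_pos: [0.4498, -0.1649, 0.1894]
tcp_rot: [0.049, 3.141, 0.003]
wrist_force: [0.2, 0.2, 0.0]
width: 0.5
```

```bash
python3 st.py;  python3 - <<'E'
from h import *
a=bot.read_camera('side')[250:400,270:430];b=bot.read_camera('top');cv2.imwrite('pics/t9.png',b)
cv2.imwrite('pics/c9.png',np.hstack([cv2.resize(a,(400,375)),cv2.resize(b[190:320,380:500],(346,375)) ]))
E
```

```text
Mring -0.02 t 31.75 tcp [ 0.4498 -0.1649  0.1894] ang -1.77 ring [ 0.3629 -0.1622  0.1894] tilt [0.0006 0.0018] F [0.2 0.2 0. ] Ftool [-0.2  0.3 -0. ] M [-0.06  0.07 -0.04] w 0.5
```

View pics/c9.png

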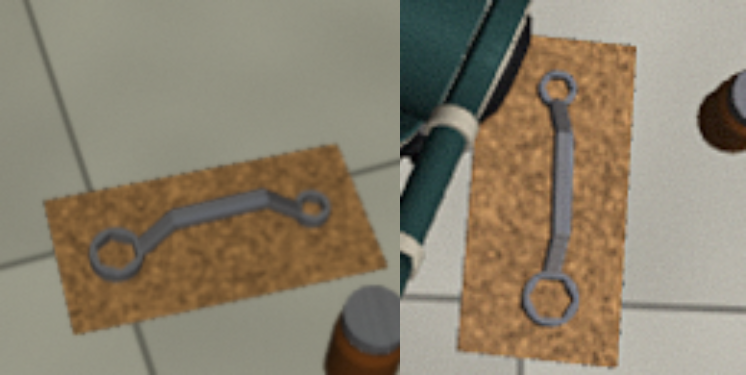

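The spanner lies flat in the middle of the mat in both views, and the arm is clear of it.

```bash
python3 -c "
from h import *
print(bot.finish_job())"
```

```text
the job is handed in; nothing more can be done
None
```

The fitting is tightened and snug, and the spanner is back flat on the middle of its mat. I handed the job in at about 32 s of the 72 s; finishing gives no verdict.

- **Tightening:** I used the larger ring in two clockwise strokes, from -3° to -96° and then from -29° to -79° (world angles, with the shelf turned about -4°). For the second stroke I felt the ring off and back on. The highest upward force I read while seating it was about 6 N, against the 20 N limit.
- **Snug and nip:** The torque at the ring stepped from about 0.2 to 0.75 N m between -55° and -61°, then held at 0.70–0.77 N m until I stopped at -79°. That puts the nip at about 18–24°. It is worked out from the spanner's angle and the torque step, because the joint values themselves can't be read.
- **Laying it back:** The spanner met the mat with about 17 N, against the 80 N limit. The last pictures show it flat on the middle of the mat. The arm is raised clear, and the wrist force reads about 0.
- **Disagreements:** My first estimate of the fitting's position was about 2 to 3 mm off, and I corrected it by feel while seating the ring. Side forces of up to about 8 N built up during the first stroke because the swing radius was slightly too large, so I reduced it.
- **Not checked:** I saw no sign of contact with the walls or the other objects, but I took no final picture of the tray to confirm it.

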